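# Set the latch stop screw a quarter turn off its seat

## Robot

A 6-joint arm with a two-finger parallel gripper is mounted at the origin on the work surface. World frame = base frame: x ahead of the robot, y to its left, z up, the work surface at z = 0. Lengths are in m, angles in rad, forces in N, time in s.
With the tool pointing down it reaches from about 0.375 to 0.9 m from the base axis. Payload 3.1 kg.
Tool frame: the origin (TCP) lies midway between the tips of the shut fingers; the grasp point (between the pads) lies 19 mm behind it (manip.hold_point_z is the distance from the TCP to the grasp point, in m); x points along the fingers, y is the direction in which the jaws open and shut, and the axes are right-handed (so a half turn about x gives the same grasp; the last joint's range is limited). The gripper opens to 85 mm and grips with 20 to 120 N. Pads are 22 mm wide; open, the fingers measure 114 mm over their backs; the gripper's body (76 mm by 85 mm) begins 54 mm behind the grasp point. The pads swing forward as they close: fully open they stand 13 mm farther back than shut.
Start: joints at [-1.363, 0.527, 1.433, -0, 1.181, -0.178], TCP at [0.235, -0.579, 0.231] pointing down, gripper open.
Joint ranges: [-3.08, 3.08], [-0.75, 2.2], [0.22, 2.44], [-1.43, 4.57], [0, 2.65], [-2.85, 2.85]. Speed limits (rad/s): [2.79, 2.79, 3.14, 3.14, 3.14, 3.14].

## Interface

Orientations are given as a unit quaternion [x, y, z, w].
In Python, from station import manip, snapshot gives the robot as it stands.
- The arm moves only by the tool play_rows, never from a script. Its argument "series" is a list of rows, each a list of 4 numbers: the shift along the tool's x, y, z in m, then the turn about the tool's x in degrees. In form: [[tx, ty, tz, spin], ...]. A call has 1 to 20 rows; each row is the pose to reach, as a shift and turn from the pose measured when the call began, along the tool's axes at that moment; what a row does not reach only later rows make up. A row lasts 1/10 s, in which the tool goes at most 50 mm and 8.59 degrees, less where a joint would pass 70% of its speed; a pose out of reach is approached as far as the arm can. A call with a gripper value outside its range is refused whole. "claw" is the opening in per cent of the stroke, from 0 (shut) to 100 (fully open), set as the call begins (left out, the last holds). The fingers move at their own pace and stop on an object; "force" is the grip in N (left out, the last holds). Time passes only in rows, so rows that repeat a pose let the fingers close. It gives the time, the measured TCP pose, the force and the opening at its end, in the units of the state.
- manip.sense(): the state, without advancing time (a new reading comes with each control period).
- snapshot(name): name is "scene" or "side" or "wrist"; returns a dict with "image" (400x640x3 uint8, blue, green, red), "depth" (400x640 float32, m along the optical axis (not along the pixel's ray), 0 where there is no reading), "fov_y" (degrees; the focal length in pixels is half the picture's height over the tangent of half this angle, whatever the lens; pixels are square), "cx", "cy" (the principal point, pixels), "dist" ([k1, k2, p1, p2, k3] as OpenCV has them; the pictures are not rectified), "R" (3x3) and "t" (3): a world point X has camera coordinates R X + t. Camera axes: x right, y down, z forward; pixel columns grow to the right and rows downward; lengths in m; the calibration is good to about 2 mm. A picture is of the moment at which its call begins.
- manip.sign_off(): hands the job in, once; it reports no verdict.
The state is a dict: "t": time; "q": joint angles; "qd": joint speeds; "tau": joint torques, N m; "tcp_pos": TCP position; "tool_rot": TCP orientation; "force": force on the tool from outside, world axes, zero at the start; "ft_torque": the same for the moment, N m; "finger_gap": opening from 0.0 (shut) to 1.0 (fully open).
Only numpy, scipy, OpenCV 4.12 (cv2) and the standard library are available. Lean on these libraries where they do the work, as an engineer would, in place of code of your own. Each camera call takes 0.05 s, during which the arm holds its last target.

## Task

On the setting block in the open drawer, turn the bar-headed stop screw clockwise by its bar until it bottoms snugly, without forcing it, then back it off a quarter turn counter-clockwise from there. Once it is set, swing the locking lever on the same block right over, away from the robot, and let go, leaving the screw as set and the loose parts in the drawer where they lie.

Things in the scene. Friction and masses are not known exactly. Their poses are not given: they have to be found in the camera images.
- setting_block: Fixed steel base plate 120 x 250 x 12 mm in the drawer; origin at the centre of its underside, z up, x pointing away from the robot (within 30 degrees), y along its length. Screw housing at y = -60 mm, 75 mm square, 56 mm tall; small latch in the middle, under 46 mm; lever's block at y = +80 mm. Drawer rim 44 mm above the origin; shelf behind, 120 mm or more away, 105 mm above it.
- bar (a point): Centre of the screw's plain steel bar head: upright flat bar 60 mm long (its own x), 12 mm thick (y), 24 mm tall (z). It turns about the vertical axis through this point, 88 mm above the block's origin at the block's x = 0, y = -60 mm, without rising or sinking. A dimple marks its +x end. Clockwise from above (yaw falling) screws it in. It stays where it is let go and may be regripped.
- seat_axis (a point): On the screw's axis, atop the boss, 20 mm below the bar. The bottom is felt, not seen: it lies 0.5 to 2.2 rad clockwise of the start, unlike each time. Running friction 0.08 N m; past the bottom resistance rises 5 N m per rad (springy windup). Snug: 0.3 to 0.7 N m; over 1.2 N m damages it. The quarter turn counts from first touch, within 12 degrees (unmeasured joint screw: turn off the bottom; give: windup).
- lock_lever (a joint): Angle of the locking lever, rad: about 0 to 0.15 at the start (leaning towards the robot, the block's -x), 1.0 when right over (leaning to the block's +x, its end stop); upright at 0.5. Its hinge runs along the block's y axis, 34 mm above the block's origin at x = 0, y = +80 mm; stiff with 0.06 N m of friction, it stays where it is left.
- lock_lever_tip (a point): Centre of the black ball (26 mm diameter) at the end of the locking lever, 80 mm from its hinge, on a 10 mm steel rod.
- gauge: Loose brass striker gauge: plate 55 x 30 x 8 mm with two upright pins, 30 mm tall in all; origin at the centre of its underside. Leave alone.
- cover_a: Loose black latch cover, 62 x 44 mm, 16 mm tall; origin at the centre of its underside. Leave alone.
- cover_b: A second loose black latch cover, the same. Leave alone.
- lock_knob: Loose chromed lock knob, waisted, 26 mm diameter, 38 mm tall, standing; origin at the centre of its underside. Leave alone.
- retainer: Loose blue plastic seal retainer strip, 90 x 16 mm, 14 mm tall, lying in front of the block; origin at the centre of its underside. Leave alone.
- spanner: Loose open-ended steel spanner, 150 mm long, lying behind the block; origin at its underside. Leave alone.

How it is judged:
On the way, in this order (a step that is already met when the one before it is completed fails the run):
1. the screw is turned in until it bottoms snugly (at least 0.2 N m against the bottom) (value of joint give below -0.04 rad and value of joint screw below 0.02 rad), for 0.1 s.
2. the screw is backed off a quarter turn (within 12 degrees) from its bottom while the lever is still open (value of joint screw between 1.36 and 1.78 rad and value of joint lock_lever below 0.4 rad), for 0.2 s.
3. the locking lever is swung right over (value of joint lock_lever above 0.8 rad), for 0.2 s.
At the end, for the whole second after the job is handed in: The screw stands a quarter turn (within 12 degrees) counter-clockwise of where it bottoms, and the locking lever is over (beyond 0.8 rad) (value of joint screw between 1.36 and 1.78 rad and value of joint lock_lever above 0.8 rad); the robot touches nothing.
It fails at once if the screw is forced against its bottom with more than about 1.2 N m (value of joint give below -0.25 rad).
It fails at once if the locking lever is swung over before the screw is set (value of joint lock_lever above 0.8 rad and (value of joint screw below 1.2 rad or value of joint screw above 1.95 rad)).
It fails at once if a loose part in the drawer is moved by more than 25 mm (distance of any of gauge, cover_a, cover_b, lock_knob, retainer, spanner from where it was at the start of the episode above 0.025 m).
It also fails if it takes over 70 s, if anything falls off the work surface, if the arm or the gripper's body presses on something with over 40 N, if the wrist force passes 120 N, or if a joint passes its speed limit or range.

## Working session

There is one attempt and no reset: what is moved stays moved. The work goes in short steps, Python scripts to look and compute and a tool call to move; the robot and the scene stay as the last step left them, time stands still between calls to the robot, and variables do not carry over. Pictures are saved under pics/ and viewed, and the job is handed in when it is done.

Besides the shell and the picture viewer there is one more tool, called after ">>>" by a JSON object that holds its "api" and its "payload". play_rows: Moves the arm, as the interface text tells. Its arguments: {"type":"object","properties":{"series":{"type":"array","items":{"type":"array","items":{"type":"number"}}},"claw":{"type":"number"},"force":{"type":"number"}},"required":["series"]}

```bash
mkdir -p pics; ls
python3 - <<'E'
from station import manip, snapshot
import cv2
print(manip.sense())
for n in ["scene","side","wrist"]:
    s=snapshot(n); cv2.imwrite(f"pics/{n}0.png",s["image"]); print(n,s["fov_y"],s["cx"],s["cy"],s["dist"],s["t"])
E
```

```text
pics
{'t': 0.0, 'q': array([-1.36347744e+00,  5.28489900e-01,  1.43390658e+00, -2.59529824e-05,
        1.18136511e+00, -1.78491337e-01]), 'qd': array([-1.33668670e-03, -9.52642388e-05, -5.42825518e-04, -3.52222873e-04,
       -4.48380460e-04,  1.17811989e-03]), 'tau': array([-1.91090080e-04, -4.42351842e+01, -1.78026152e+01, -1.09543685e-04,
        8.41391244e-03, -1.22184673e-06]), 'tcp_pos': array([ 0.23507068, -0.57834164,  0.23031766]), 'tool_rot': array([-0.69397035, -0.13633007,  0.69400942, -0.13479681]), 'force': array([ 0.58885781, -0.51714479, -0.25194848]), 'ft_torque': array([-0.0199762 , -0.02146505,  0.00384257]), 'finger_gap': 1.000124648885199}
scene 48.42644293137001 315.03548056196155 199.22651298888368 [-0.06950244  0.          0.          0.          0.        ] [-0.34793218 -0.20466984  1.49403068]
side 49.03385795609816 321.4679976073336 189.12025110515225 [0.01687759 0.         0.         0.         0.        ] [-0.54351464  0.09040605  0.8773357 ]
wrist 60.6334962663647 318.1303328022327 197.82585928244555 [-0.01541597  0.          0.          0.          0.        ] [-0.62485375 -0.03822043  0.38054599]
```

View pics/scene0.png

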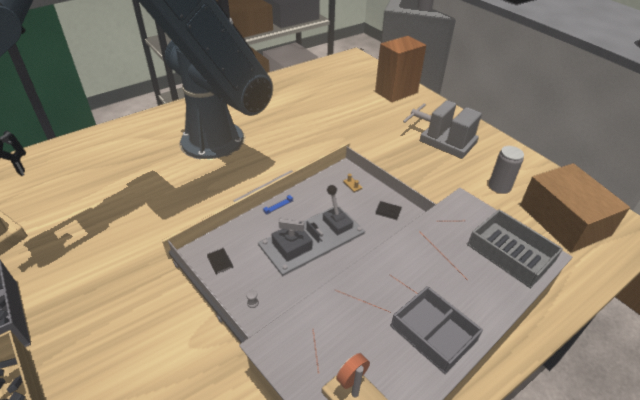

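View pics/side0.png

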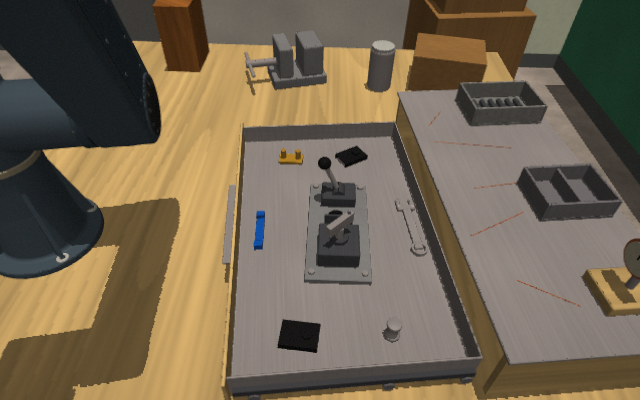

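View pics/wrist0.png

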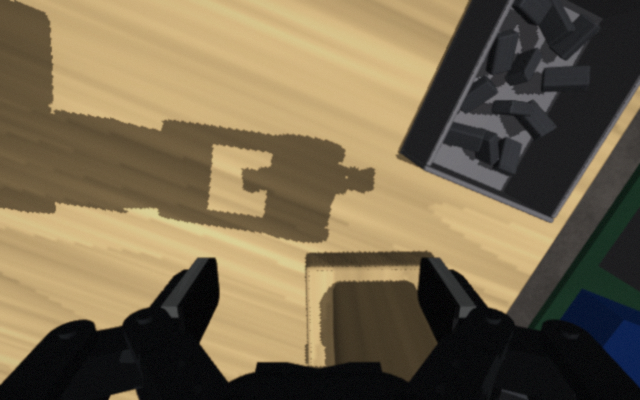

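The side view shows the plate at about (305..371, 186..282), the bar near (341,221) and the lever ball at (325,163). I'll enlarge both views.

```bash
cat > h.py <<'E'
from station import manip, snapshot
import cv2, numpy as np
from scipy.spatial.transform import Rotation as Ro
def K(s):
    f=s["image"].shape[0]/2/np.tan(np.radians(s["fov_y"]/2)); return np.array([[f,0,s["cx"]],[0,f,s["cy"]],[0,0,1]])
def ray(s,uv):
    p=cv2.undistortPoints(np.array([[uv]],float),K(s),np.array(s["dist"]))[0,0]
    R=np.array(s["R"]);t=np.array(s["t"]); return -R.T@t, R.T@np.array([p[0],p[1],1])
def at_z(s,uv,z):
    c,d=ray(s,uv); return c+d*(z-c[2])/d[2]
def at_d(s,uv):
    c,d=ray(s,uv); u,v=map(int,np.round(uv)); return c+d*s["depth"][v,u]
def proj(s,P):
    return cv2.projectPoints(np.array(P,float).reshape(-1,1,3),cv2.Rodrigues(np.array(s["R"]))[0],np.array(s["t"],float),K(s),np.array(s["dist"]))[0][:,0]
def crop(s,u0,v0,u1,v1,k,name):
    cv2.imwrite("pics/"+name,cv2.resize(s["image"][v0:v1,u0:u1],None,fx=k,fy=k,interpolation=cv2.INTER_CUBIC))
E
python3 - <<'E'
from h import *
s=snapshot("side"); crop(s,285,145,445,295,4,"sidec.png")
for uv in [(312,186),(365,186),(371,282),(305,279),(340,215),(325,163)]: print(uv,at_d(s,uv))
s=snapshot("scene"); crop(s,240,165,380,280,5,"scenec.png")
E
```

```text
(312, 186) [0.51925309 0.12966718 0.03488282]
(365, 186) [0.63562713 0.15034635 0.0209105 ]
(371, 282) [ 0.63380998 -0.10707769  0.02782787]
(305, 279) [ 0.51694282 -0.10744561  0.0305532 ]
(340, 215) [0.57773853 0.01955503 0.06344047]
(325, 163) [0.54555879 0.08738753 0.13578988]
```

View pics/sidec.png

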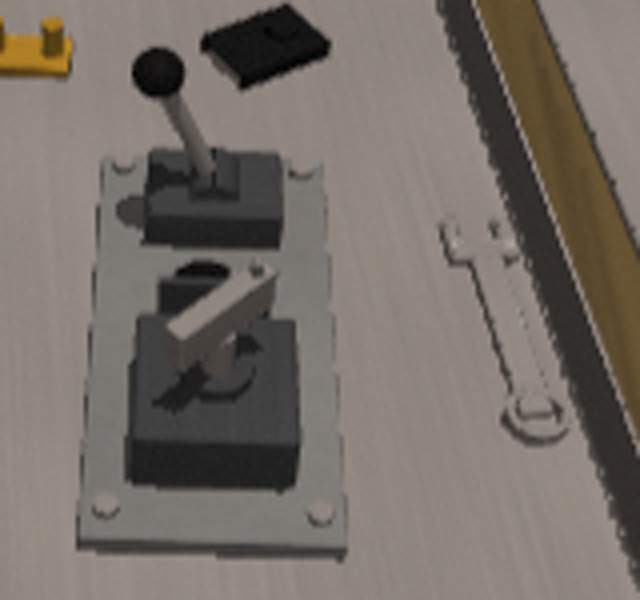

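View pics/scenec.png

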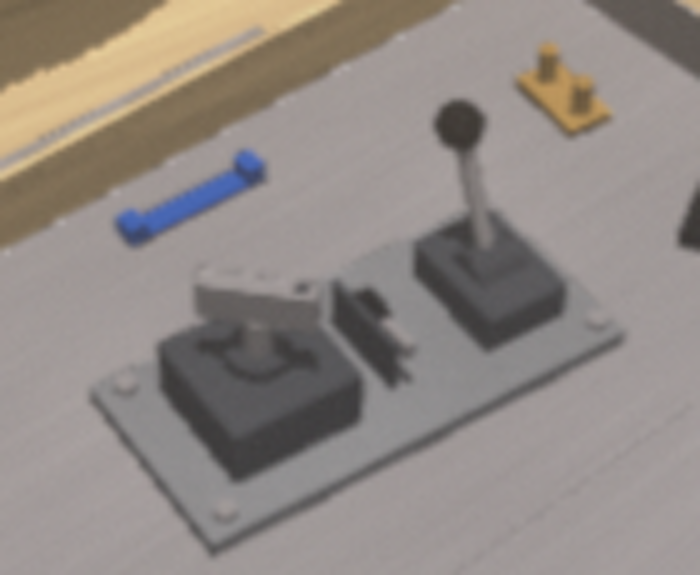

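```bash
cat > fit.py <<'E'
from h import *
from scipy.optimize import least_squares
sd=snapshot("side"); sc=snapshot("scene")
S=lambda u,v:(285+(u+.5)/4-.5,145+(v+.5)/4-.5); C=lambda u,v:(240+(u+.5)/5-.5,165+(v+.5)/5-.5)
w=lambda x,P:Ro.from_euler('z',x[3]).apply(np.array(P))+x[:3]
def pts(x):
    plate=w(x,[[-.06,-.125,.012],[.06,-.125,.012],[.06,.125,.012],[-.06,.125,.012]])
    c,sn=np.cos(x[4]),np.sin(x[4]); bar=w(x,[[.025*c,-.06+.025*sn,.1]])
    a=(x[5]-.5)*X5; ball=w(x,[[.08*np.sin(a),.08,.034+.08*np.cos(a)]])
    return plate,bar,ball
X5=1.0
hs=np.array([[-.0375,-.0975,.056],[.0375,-.0975,.056],[.0375,-.0225,.056],[-.0375,-.0225,.056]])
def res(x):
    p,b,l=pts(x); h=w(x,hs)
    return np.concatenate([(proj(sd,p)-[S(80,543),S(345,548),S(327,163),S(102,158)]).ravel(),
     (proj(sc,p[:3])-[C(95,393),C(212,545),C(622,335)]).ravel(),
     (proj(sd,h[:3])-[S(129,443),S(299,446),S(296,320)]).ravel(),(proj(sc,h[:3])-[C(160,345),C(238,435),C(362,375)]).ravel(),
     (proj(sd,b)-[S(258,268)]).ravel(),(proj(sc,b)-[C(305,287)]).ravel(),
     (proj(sd,l)-[S(158,72)]).ravel(),(proj(sc,l)-[C(460,125)]).ravel()])
r=least_squares(res,[.575,.02,.01,0,.6,.1],loss='soft_l1')
print(r.x,np.degrees(r.x[3:5])); print(r.fun.reshape(-1,2).round(2))
p,b,l=pts(r.x); print("ball",l,"bar",w(r.x,[[0,-.06,.088]]))
E
python3 fit.py
```

```text
[ 0.57538081  0.01873315  0.01183639 -0.0030434   0.93944685  0.09785784] [-0.17437386 53.82633953]
[[-0.65  0.17]
 [ 0.56  1.41]
 [-1.05  1.76]
 [ 0.53  1.1 ]
 [-0.83 -0.94]
 [ 0.3   0.3 ]
 [ 0.77 -0.36]
 [ 0.64 -2.15]
 [ 0.84 -1.34]
 [ 0.19 -1.53]
 [-0.94 -2.2 ]
 [-0.57 -0.77]
 [ 1.04 -1.82]
 [-0.81  1.56]
 [ 1.17  0.32]
 [ 0.15  3.  ]
 [-0.01  1.02]]
ball [[0.54431318 0.09882807 0.11945436]] bar [[ 0.5751982  -0.04126658  0.09983639]]
```

```bash
cat >> h.py <<'E'
def tool():
    m=manip.sense(); return m, Ro.from_quat(m["tool_rot"]).as_matrix()
def plan(target, yaw_y=None):
    """tool-frame shift to target TCP; spin(deg) so that tool y has world yaw (mod 180)"""
    m,R=tool(); d=R.T@(np.array(target)-m["tcp_pos"]); sp=None
    if yaw_y is not None:
        cur=np.degrees(np.arctan2(R[1,1],R[0,1])); sp=-((yaw_y-cur+90)%180-90)
    print("shift mm",(d*1000).round(1),"spin",sp)
def st():
    m,R=tool(); print("t",round(m["t"],2),"tcp",(m["tcp_pos"]*1000).round(1),"yaw_y",round(np.degrees(np.arctan2(R[1,1],R[0,1])),2),"down",R[:,0].round(3),"F",m["force"].round(1),"M",m["ft_torque"].round(3),"gap",round(m["finger_gap"],3),"q6",m["q"][[0,5]].round(2))
E
python3 - <<'E'
from h import *
st(); print(tool()[1]); plan([.55,-.04,.26],144)
s=snapshot("wrist"); m,R=tool(); print("cam in tool",R.T@(-np.array(s["R"]).T@s["t"]-m["tcp_pos"]), "fwd", R.T@np.array(s["R"])[2])
E
```

```text
t 0.35 tcp [ 235.2 -578.9  231.1] yaw_y -67.89 down [-0.     0.001 -1.   ] F [0.6 1.2 0. ] M [ 0.09  -0.006 -0.006] gap 0.996 q6 [-1.36 -0.18]
[[-1.10583330e-04  3.76332790e-01 -9.26484549e-01]
 [ 5.16876070e-04 -9.26484409e-01 -3.76332795e-01]
 [-9.99999860e-01 -5.20493827e-04 -9.20636822e-05]]
shift mm [ -28.7 -380.8 -494.5] spin -31.893285475888433
cam in tool [-0.14298008  0.00120275 -0.07423111] fwd [ 9.56370235e-01 -8.54632106e-04  2.92156198e-01]
```

Run:
```python
from h import *
plan([.575,-.042,.235],144)
```

```text
shift mm [  -3.7 -369.6 -516.9] spin -31.89811088862774
```

>>> {"api": "play_rows", "payload": {"series": [[0, -0.37, -0.517, -31.9], [0, -0.37, -0.517, -31.9], [0, -0.37, -0.517, -31.9], [0, -0.37, -0.517, -31.9], [0, -0.37, -0.517, -31.9], [0, -0.37, -0.517, -31.9], [0, -0.37, -0.517, -31.9], [0, -0.37, -0.517, -31.9], [0, -0.37, -0.517, -31.9], [0, -0.37, -0.517, -31.9], [0, -0.37, -0.517, -31.9], [0, -0.37, -0.517, -31.9], [0, -0.37, -0.517, -31.9], [0, -0.37, -0.517, -31.9], [0, -0.37, -0.517, -31.9], [0, -0.37, -0.517, -31.9]]}}

```text
t: 2.0
tcp_pos: [0.5743, -0.0423, 0.2312]
tool_rot: [-0.63, -0.321, 0.63, -0.321]
force: [-0.6, -0.1, -0.9]
finger_gap: 0.999
```

Run:
```python
from h import *
st()
s=snapshot("wrist"); cv2.imwrite("pics/w1.png",s["image"]); np.save("w1d.npy",s["depth"])
st()
```

```text
t 2.0 tcp [574.3 -42.3 231.2] yaw_y -36.03 down [-0.001  0.    -1.   ] F [-0.6 -0.1 -0.9] M [ 0.023  0.053 -0.004] gap 0.999 q6 [-0.27  0.36]
t 2.05 tcp [574.3 -42.7 231.2] yaw_y -36.08 down [-0.001  0.    -1.   ] F [ 0.1 -0.   0. ] M [-0.001 -0.004 -0.009] gap 0.999 q6 [-0.27  0.36]
```

View pics/w1.png

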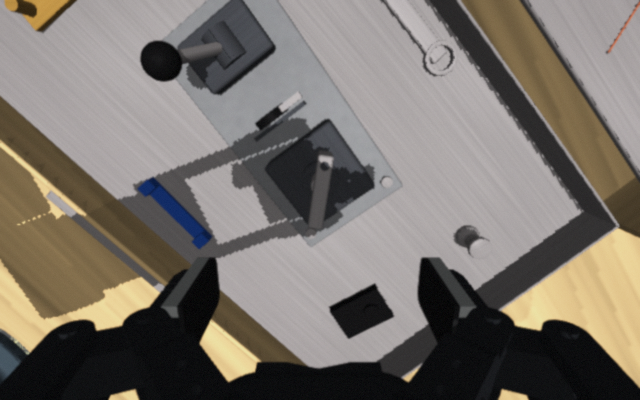

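The bar runs from the dimpled end at (326,158) to about (316,226), and the ball is at (161,61).

Run:
```python
from h import *
s=snapshot("wrist"); crop(s,260,110,420,250,5,"w1c.png"); crop(s,120,0,300,140,4,"w1l.png")
```

```text
(no output)
```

View pics/w1c.png

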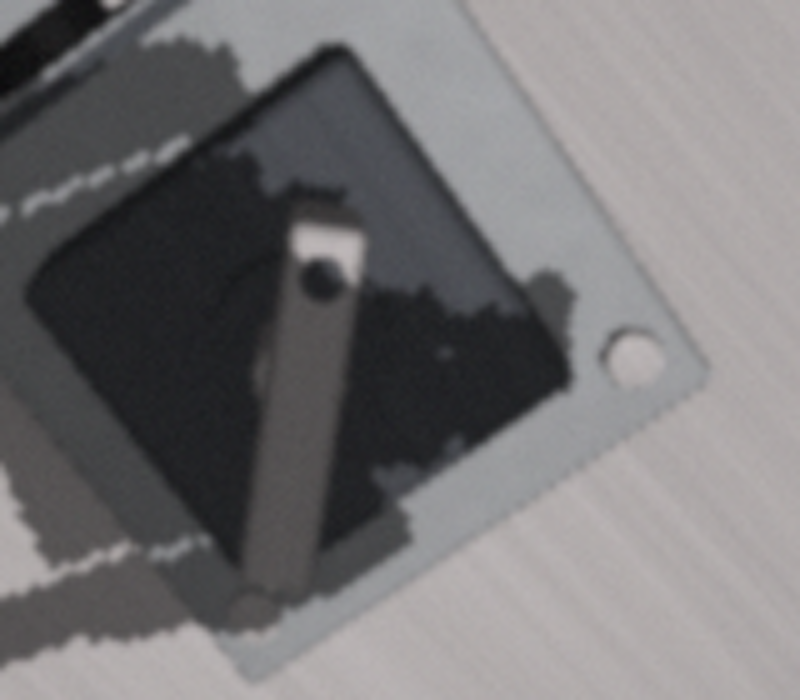

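View pics/w1l.png

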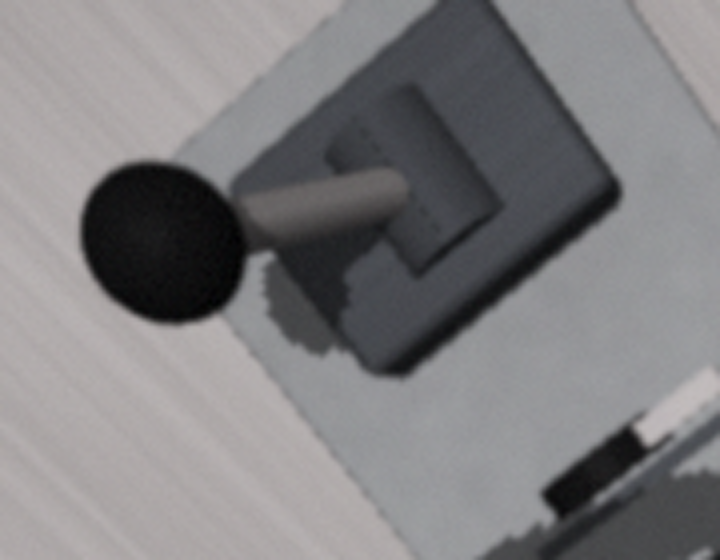

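Run:
```python
from h import *
s=snapshot("wrist"); f=lambda u,v:(260+(u+.5)/5-.5,110+(v+.5)/5-.5)
for z in (.110,.112,.114):
    P=[at_z(s,f(*c),z) for c in [(290,220),(365,230),(312,600),(240,590)]]
    print(z,np.mean(P,0).round(4),[round(float(np.linalg.norm(P[i]-P[(i+1)%4])),4) for i in range(4)])
    d=P[0]+P[1]-P[2]-P[3]; print("yaw",np.degrees(np.arctan2(d[1],d[0])))
for c in [(335,330),(310,400),(300,450),(285,520)]: print(at_d(s,f(*c)))
g=lambda u,v:(120+(u+.5)/4-.5,(v+.5)/4-.5)
print("ball",at_d(s,g(163,243)), at_z(s,g(163,243),.119))
for c in [(700,370),(640,40),(255,680)]: print("plate",at_d(s,f(*c)))
```

```text
0.11 [ 0.5743 -0.0463  0.11  ] [0.0118, 0.0625, 0.0121, 0.0624]
yaw 46.33934089040707
0.112 [ 0.5746 -0.0458  0.112 ] [0.0117, 0.0621, 0.012, 0.0619]
yaw 46.33934089040702
0.114 [ 0.5749 -0.0454  0.114 ] [0.0116, 0.0616, 0.0119, 0.0614]
yaw 46.33934089040713
[ 0.58814537 -0.03599261  0.11987125]
[ 0.57864019 -0.04259298  0.12041458]
[ 0.57255235 -0.04833969  0.11989946]
[ 0.56403486 -0.05602903  0.12084249]
ball [0.54851479 0.09279618 0.13941954] [0.54242879 0.09946624 0.119     ]
plate [ 0.63370532 -0.10534909  0.03191709]
plate [ 0.66130506 -0.04399603  0.01950557]
plate [ 0.51434471 -0.11149767  0.02056468]
```

Run:
```python
from h import *
plan([.576,-.0437,.15],-43.7)
```

```text
shift mm [81.4  1.8 -0.3] spin 7.587899274896245
```

>>> {"api": "play_rows", "payload": {"series": [[0.03, 0.002, 0, 7.6], [0.06, 0.002, 0, 7.6], [0.081, 0.002, 0, 7.6], [0.081, 0.002, 0, 7.6], [0.081, 0.002, 0, 7.6]], "claw": 50}}

```text
t: 2.65
tcp_pos: [0.576, -0.0449, 0.1506]
tool_rot: [-0.65, -0.278, 0.651, -0.277]
force: [0.9, -0.8, 0.1]
finger_gap: 0.502
```

Run:
```python
from h import *
st()
s=snapshot("wrist"); cv2.imwrite("pics/w2.png",s["image"])
```

```text
t 2.65 tcp [576.  -44.9 150.6] yaw_y -43.79 down [-0.001  0.    -1.   ] F [ 0.9 -0.8  0.1] M [0.014 0.005 0.015] gap 0.502 q6 [-0.27  0.49]
```

View pics/w2.png

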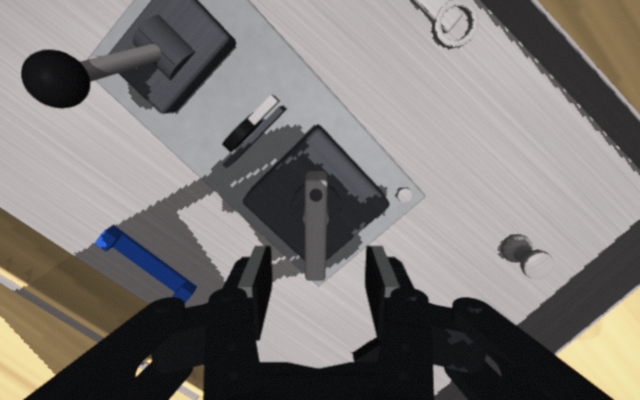

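Run:
```python
from h import *
s=snapshot("wrist"); crop(s,270,150,370,290,5,"w2c.png")
for v in (200,220,240,260): 
    r=s["depth"][v,290:345]; print(v,np.where(r<np.nanmin(r[r>0])+.01)[0][[0,-1]]+290, at_d(s,(316,v)))
```

```text
200 [304 325] [ 0.59015808 -0.03049139  0.12122173]
220 [304 325] [ 0.58215965 -0.03880006  0.12064521]
240 [304 325] [ 0.57398422 -0.04729683  0.12061451]
260 [304 324] [ 0.56558232 -0.05603079  0.12083379]
```

View pics/w2c.png

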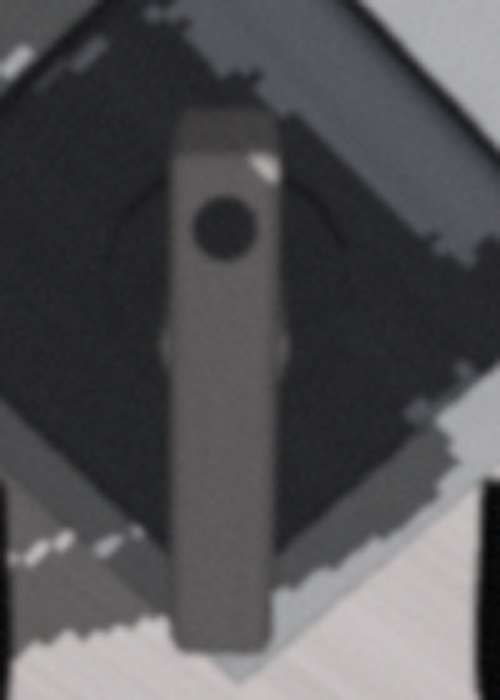

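Run:
```python
from h import *
s=snapshot("wrist"); f=lambda u,v:(270+(u+.5)/5-.5,150+(v+.5)/5-.5)
P=np.array([at_z(s,f(*c),.1205) for c in [(172,152),(281,152),(270,650),(171,650)]])
print(P.mean(0),[np.linalg.norm(P[i]-P[(i+1)%4]).round(4) for i in range(4)]); d=P[0]+P[1]-P[2]-P[3]; y=np.degrees(np.arctan2(d[1],d[0]));print(y)
plan([*P.mean(0)[:2],.094],y-90)
```

```text
[ 0.5767454  -0.04332218  0.1205    ] [np.float64(0.0114), np.float64(0.059), np.float64(0.0114), np.float64(0.0589)]
45.39592466628691
shift mm [57.9 -1.3 -0.7] spin 0.8595295815650275
```

>>> {"api": "play_rows", "payload": {"series": [[0.02, -0.0013, -0.0007, 0.9], [0.04, -0.0013, -0.0007, 0.9], [0.055, -0.0013, -0.0007, 0.9], [0.057, -0.0013, -0.0007, 0.9], [0.057, -0.0013, -0.0007, 0.9]]}}

```text
t: 3.3
tcp_pos: [0.5773, -0.0434, 0.0956]
tool_rot: [0.654, 0.272, -0.651, 0.273]
force: [0.3, -0.0, -0.3]
finger_gap: 0.498
```

>>> {"api": "play_rows", "payload": {"series": [[0, 0, 0, 0], [0, 0, 0, 0], [0, 0, 0, 0], [0, 0, 0, 0], [0, 0, 0, 0], [0, 0, 0, 0]], "claw": 0, "force": 40}}

```text
t: 3.9
tcp_pos: [0.5765, -0.0423, 0.0971]
tool_rot: [0.653, 0.272, -0.652, 0.273]
force: [-2.4, 3.5, 6.1]
finger_gap: 0.13
```

Run:
```python
from h import *
st()
s=snapshot("wrist"); cv2.imwrite("pics/w3.png",s["image"])
s=snapshot("side"); crop(s,265,105,445,255,4,"s3.png")
st()
```

```text
t 3.9 tcp [576.5 -42.3  97.1] yaw_y -44.65 down [ 0.003  0.001 -1.   ] F [-2.4  3.5  6.1] M [0.628 0.58  0.025] gap 0.13 q6 [-0.27  0.51]
t 4.0 tcp [576.5 -42.3  97.1] yaw_y -44.65 down [ 0.003  0.001 -1.   ] F [-2.3  3.4  6.4] M [ 0.58   0.637 -0.063] gap 0.131 q6 [-0.27  0.51]
```

View pics/w3.png

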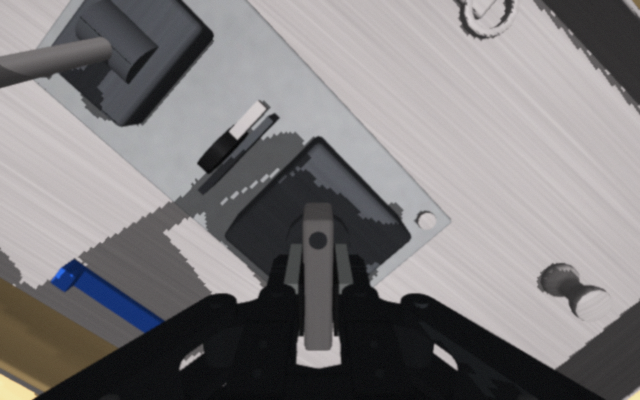

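View pics/s3.png

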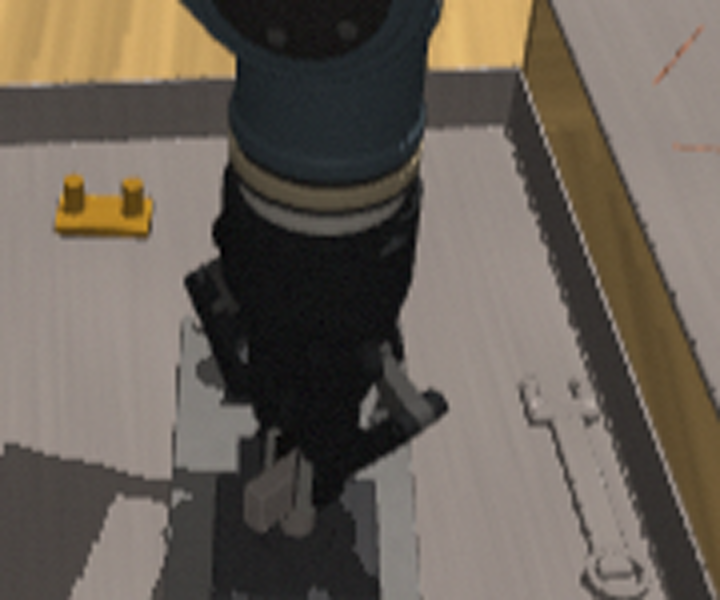

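>>> {"api": "play_rows", "payload": {"series": [[0, 0, 0, 4], [0, 0, 0, 8], [0, 0, 0, 12], [0, 0, 0, 16], [0, 0, 0, 20], [0, 0, 0, 23], [0, 0, 0, 23], [0, 0, 0, 23]], "force": 60}}

```text
t: 4.8
tcp_pos: [0.5765, -0.0423, 0.0973]
tool_rot: [0.695, 0.137, -0.693, 0.138]
force: [-0.6, 0.1, -1.4]
finger_gap: 0.126
```

Run:
```python
from h import *
st()
s=snapshot("wrist"); cv2.imwrite("pics/w4.png",s["image"])
st()
```

```text
t 4.8 tcp [576.5 -42.3  97.3] yaw_y -67.57 down [ 0.003  0.    -1.   ] F [-0.6  0.1 -1.4] M [-0.098  0.1    0.073] gap 0.126 q6 [-0.27  0.91]
t 4.85 tcp [576.5 -42.4  97.3] yaw_y -67.59 down [ 0.003  0.    -1.   ] F [ 0.8 -0.2 -0.7] M [-0.06   0.145 -0.005] gap 0.129 q6 [-0.27  0.91]
```

View pics/w4.png

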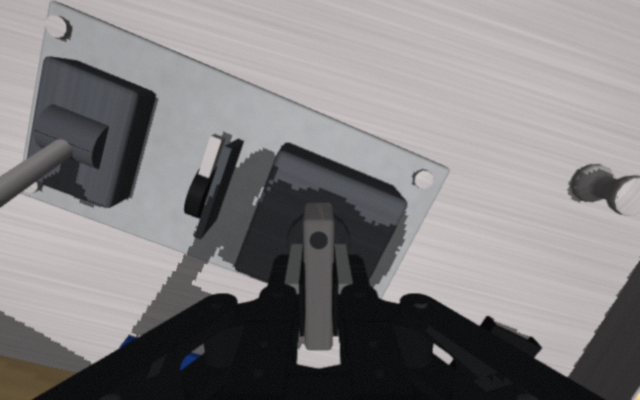

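The bar turns with the gripper, still upright in the view at x≈318, and the side forces are low. I'll continue in small steps.

>>> {"api": "play_rows", "payload": {"series": [[0, 0, 0, 2.5], [0, 0, 0, 5], [0, 0, 0, 5]]}}

```text
t: 5.15
tcp_pos: [0.5765, -0.0424, 0.0973]
tool_rot: [0.7, 0.107, -0.698, 0.107]
force: [0.8, -0.5, -2.6]
finger_gap: 0.126
```

```bash
python3 -c "
from h import *
st(); print(tool()[0]['tau'].round(3))"
```

```text
t 5.15 tcp [576.5 -42.4  97.3] yaw_y -72.54 down [ 0.003  0.    -1.   ] F [ 0.8 -0.5 -2.6] M [-0.058  0.011  0.076] gap 0.126 q6 [-0.27  1.  ]
[ 1.4600e-01 -4.4930e+01 -1.2252e+01  1.4100e-01  3.0000e-03  2.1000e-01]
```

>>> {"api": "play_rows", "payload": {"series": [[0, 0, 0, 2.5], [0, 0, 0, 5], [0, 0, 0, 5]]}}

```text
t: 5.45
tcp_pos: [0.5765, -0.0425, 0.0973]
tool_rot: [0.704, 0.077, -0.702, 0.077]
force: [-0.2, -0.7, -2.2]
finger_gap: 0.126
```

```bash
python3 -c "
from h import *
st(); print(tool()[0]['tau'].round(3))"
```

```text
t 5.45 tcp [576.5 -42.5  97.3] yaw_y -77.46 down [ 0.003  0.    -1.   ] F [-0.2 -0.7 -2.2] M [-0.097 -0.023  0.055] gap 0.126 q6 [-0.27  1.08]
[ 1.9100e-01 -4.4981e+01 -1.2247e+01  1.5600e-01  1.6000e-02  2.1000e-01]
```

>>> {"api": "play_rows", "payload": {"series": [[0, 0, 0, 3], [0, 0, 0, 6], [0, 0, 0, 6]]}}

```text
t: 5.75
tcp_pos: [0.5766, -0.0426, 0.0973]
tool_rot: [0.707, 0.041, -0.705, 0.041]
force: [-0.2, -1.1, -3.0]
finger_gap: 0.128
```

```bash
python3 -c "
from h import *
st(); print(tool()[0]['tau'].round(3)[5])"
```

```text
t 5.75 tcp [576.6 -42.6  97.3] yaw_y -83.36 down [ 0.003 -0.    -1.   ] F [-0.2 -1.1 -3. ] M [-0.163  0.033  0.104] gap 0.128 q6 [-0.27  1.19]
0.236
```

>>> {"api": "play_rows", "payload": {"series": [[0, 0, 0, 3], [0, 0, 0, 6], [0, 0, 0, 6]]}}

```text
t: 6.05
tcp_pos: [0.5766, -0.0427, 0.0973]
tool_rot: [0.708, 0.005, -0.706, 0.005]
force: [0.3, -1.3, -3.0]
finger_gap: 0.125
```

```bash
python3 -c "
from h import *
st(); print(tool()[0]['tau'].round(3)[5])"
```

```text
t 6.05 tcp [576.6 -42.7  97.3] yaw_y -89.24 down [ 0.003 -0.    -1.   ] F [ 0.3 -1.3 -3. ] M [-0.152  0.054  0.055] gap 0.125 q6 [-0.27  1.29]
0.235
```

>>> {"api": "play_rows", "payload": {"series": [[0, 0, 0, 3], [0, 0, 0, 6], [0, 0, 0, 6]]}}

```text
t: 6.35
tcp_pos: [0.5766, -0.0428, 0.0973]
tool_rot: [0.707, -0.032, -0.705, -0.031]
force: [-1.0, -1.5, -1.8]
finger_gap: 0.127
```

```bash
python3 -c "
from h import *
st(); print(tool()[0]['tau'].round(3)[5])"
```

```text
t 6.35 tcp [576.6 -42.8  97.3] yaw_y -95.11 down [ 0.003 -0.    -1.   ] F [-1.  -1.5 -1.8] M [-0.118  0.027  0.038] gap 0.127 q6 [-0.27  1.39]
0.235
```

>>> {"api": "play_rows", "payload": {"series": [[0, 0, 0, 3], [0, 0, 0, 6], [0, 0, 0, 6]]}}

```text
t: 6.65
tcp_pos: [0.5766, -0.0428, 0.0973]
tool_rot: [0.705, -0.068, -0.703, -0.068]
force: [0.3, -0.7, -3.2]
finger_gap: 0.125
```

```bash
python3 -c "
from h import *
st(); print(tool()[0]['tau'].round(3)[5])"
```

```text
t 6.65 tcp [576.6 -42.8  97.3] yaw_y -100.97 down [ 0.003 -0.    -1.   ] F [ 0.3 -0.7 -3.2] M [-0.153  0.096  0.049] gap 0.125 q6 [-0.27  1.49]
0.235
```

>>> {"api": "play_rows", "payload": {"series": [[0, 0, 0, 3], [0, 0, 0, 6], [0, 0, 0, 6]]}}

```text
t: 6.95
tcp_pos: [0.5766, -0.0429, 0.0973]
tool_rot: [0.701, -0.103, -0.698, -0.103]
force: [-0.0, -0.9, -2.8]
finger_gap: 0.127
```

```bash
python3 -c "
from h import *
st(); print(tool()[0]['tau'].round(3)[5])"
```

```text
t 6.95 tcp [576.6 -42.9  97.3] yaw_y -106.82 down [ 0.003 -0.001 -1.   ] F [-0.  -0.9 -2.8] M [-0.181  0.042  0.033] gap 0.127 q6 [-0.27  1.6 ]
0.235
```

>>> {"api": "play_rows", "payload": {"series": [[0, 0, 0, 3], [0, 0, 0, 6], [0, 0, 0, 6]]}}

```text
t: 7.25
tcp_pos: [0.5765, -0.043, 0.0973]
tool_rot: [0.694, -0.139, -0.692, -0.138]
force: [0.2, -0.2, -2.4]
finger_gap: 0.127
```

```bash
python3 -c "
from h import *
st(); print(tool()[0]['tau'].round(3)[5])"
```

```text
t 7.25 tcp [576.5 -43.   97.3] yaw_y -112.59 down [ 0.003 -0.001 -1.   ] F [ 0.2 -0.2 -2.4] M [-0.19   0.067  0.332] gap 0.127 q6 [-0.27  1.7 ]
0.551
```

Contact: the moment rose from 0.05 to about 0.33 N m. I'll take a little more, then hold.

>>> {"api": "play_rows", "payload": {"series": [[0, 0, 0, 1.5], [0, 0, 0, 1.5], [0, 0, 0, 1.5]]}}

```text
t: 7.55
tcp_pos: [0.5765, -0.043, 0.0973]
tool_rot: [0.693, -0.147, -0.691, -0.147]
force: [-0.2, -1.3, -2.7]
finger_gap: 0.127
```

```bash
python3 -c "
from h import *
st(); print(tool()[0]['tau'].round(3)[5])
s=snapshot('wrist');st(); print(tool()[0]['tau'].round(3)[5])"
```

```text
t 7.55 tcp [576.5 -43.   97.3] yaw_y -114.01 down [ 0.003 -0.001 -1.   ] F [-0.2 -1.3 -2.7] M [-0.101  0.079  0.457] gap 0.127 q6 [-0.27  1.72]
0.477
t 7.6 tcp [576.5 -43.   97.3] yaw_y -114.02 down [ 0.003 -0.001 -1.   ] F [ 0.4 -1.4 -2.6] M [-0.118 -0.026  0.516] gap 0.129 q6 [-0.27  1.72]
0.476
```

>>> {"api": "play_rows", "payload": {"series": [[0, 0, 0, -3], [0, 0, 0, -9], [0, 0, 0, -15], [0, 0, 0, -21], [0, 0, 0, -27], [0, 0, 0, -33], [0, 0, 0, -39], [0, 0, 0, -45], [0, 0, 0, -51], [0, 0, 0, -57], [0, 0, 0, -63], [0, 0, 0, -69], [0, 0, 0, -75], [0, 0, 0, -81], [0, 0, 0, -87], [0, 0, 0, -92], [0, 0, 0, -94.8], [0, 0, 0, -94.8], [0, 0, 0, -94.8], [0, 0, 0, -94.8]]}}

```text
t: 9.6
tcp_pos: [0.576, -0.0421, 0.0973]
tool_rot: [0.577, 0.409, -0.576, 0.409]
force: [-1.4, 4.5, -1.5]
finger_gap: 0.127
```

```bash
python3 -c "
from h import *
st(); print(tool()[0]['tau'].round(3)[5])
s=snapshot('wrist');cv2.imwrite('pics/w5.png',s['image'])"
```

```text
t 9.6 tcp [576.  -42.1  97.3] yaw_y -19.32 down [ 0.002  0.001 -1.   ] F [-1.4  4.5 -1.5] M [ 0.767  0.167 -0.073] gap 0.127 q6 [-0.27  0.07]
-0.053
```

View pics/w5.png

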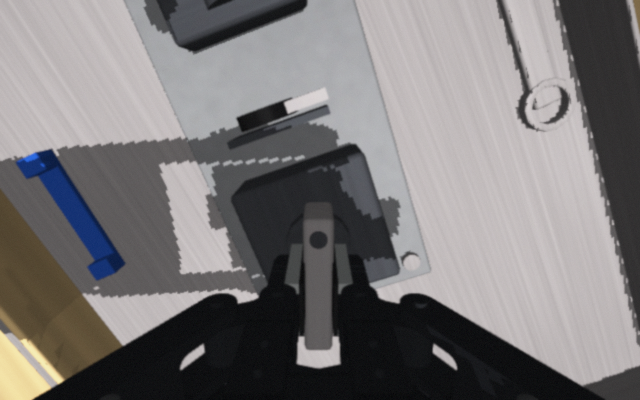

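The bar is still aligned with the jaws, and the tool yaw is −19.3°, which puts the screw 90.1° off first touch. Releasing and lifting.

>>> {"api": "play_rows", "payload": {"series": [[0, 0, 0, 0], [0, 0, 0, 0], [0, 0, 0, 0], [0, 0, 0, 0], [-0.02, 0, 0, 0], [-0.06, 0, 0, 0], [-0.1, 0, 0, 0], [-0.13, 0, 0, 0], [-0.13, 0, 0, 0]], "claw": 50}}

```text
t: 10.55
tcp_pos: [0.579, -0.0432, 0.2322]
tool_rot: [0.58, 0.406, -0.574, 0.412]
force: [1.0, -0.9, 0.6]
finger_gap: 0.5
```

```bash
python3 -c "
from h import *
st()
s=snapshot('wrist');cv2.imwrite('pics/w6.png',s['image']); crop(s,240,100,400,240,5,'w6c.png')"
```

```text
t 10.55 tcp [579.  -43.2 232.2] yaw_y -19.3 down [ 0.012 -0.003 -1.   ] F [ 1.  -0.9  0.6] M [-0.019 -0.055 -0.006] gap 0.5 q6 [-0.27  0.07]
```

View pics/w6.png

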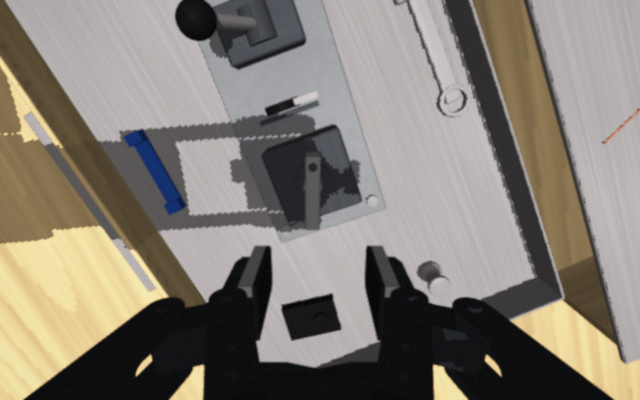

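View pics/w6c.png

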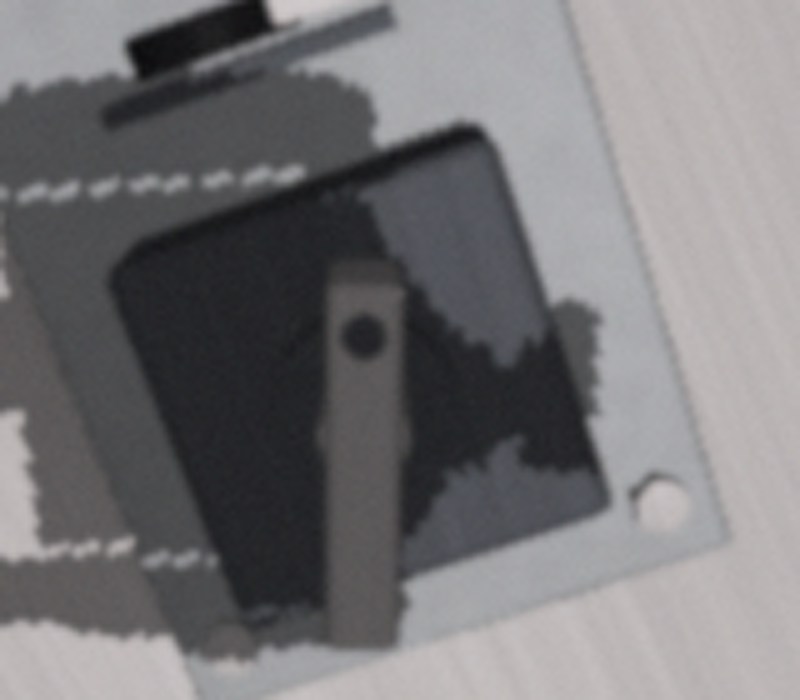

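Run:
```python
from h import *
s=snapshot("wrist"); f=lambda u,v:(240+(u+.5)/5-.5,100+(v+.5)/5-.5)
P=np.array([at_z(s,f(*c),.12) for c in [(328,290),(405,288),(398,645),(327,642)]])
d=P[0]+P[1]-P[2]-P[3]; print("bar yaw",np.degrees(np.arctan2(d[1],d[0])),P.mean(0))
print("ball",at_d(s,(195,18)),[at_z(s,(195,18),z) for z in(.125,.13)])
a=at_z(s,f(566,0),.032)-at_z(s,f(730,540),.032); print("block y dir",np.degrees(np.arctan2(a[1],a[0]))-90)
plan([.500,.097,.19],-90)
```

```text
bar yaw 69.78518278675973 [ 0.57424032 -0.04217562  0.12      ]
ball [0.54626573 0.09325793 0.1411416 ] [array([0.54244464, 0.097915  , 0.125     ]), array([0.54362825, 0.09647244, 0.13      ])]
block y dir -0.27908306273741346
shift mm [  37.5 -117.8 -106.4] spin 70.6937845693528
```

>>> {"api": "play_rows", "payload": {"series": [[0, -0.118, -0.106, 70.7], [0, -0.118, -0.106, 70.7], [0, -0.118, -0.106, 70.7], [0, -0.118, -0.106, 70.7], [0, -0.118, -0.106, 70.7], [0, -0.118, -0.106, 70.7], [0, -0.118, -0.106, 70.7], [0, -0.118, -0.106, 70.7], [0, -0.118, -0.106, 70.7], [0, -0.118, -0.106, 70.7], [0, -0.118, -0.106, 70.7], [0, -0.118, -0.106, 70.7]], "claw": 0}}

```text
t: 11.85
tcp_pos: [0.4991, 0.0966, 0.2267]
tool_rot: [0.708, 0.0, -0.707, 0.0]
force: [-0.0, 0.5, -0.3]
finger_gap: 0.002
```

Run:
```python
from h import *
st(); plan([.503,.097,.115],-90)
s=snapshot('wrist');cv2.imwrite('pics/w7.png',s['image'])
```

```text
t 11.85 tcp [499.1  96.6 226.7] yaw_y -89.97 down [ 0.001 -0.    -1.   ] F [-0.   0.5 -0.3] M [-0.042  0.023  0.015] gap 0.002 q6 [-0.03  1.54]
shift mm [111.8  -0.4  -3.7] spin 0.028717715193110394
```

View pics/w7.png

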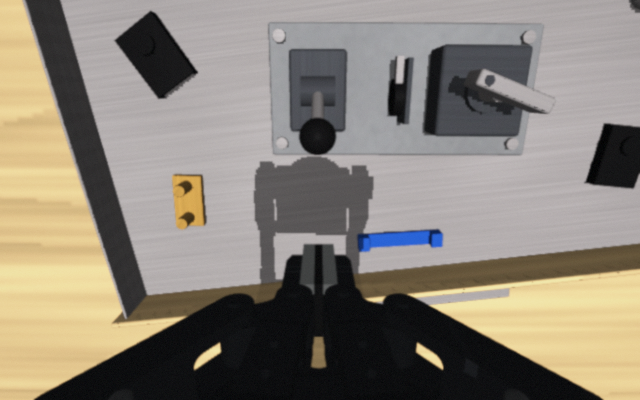

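The ball (317,136) lines up with the closed fingers (x≈318). Going down, then pushing.

>>> {"api": "play_rows", "payload": {"series": [[0.04, 0, 0, 0], [0.08, 0, 0, 0], [0.112, 0, 0, 0], [0.112, 0, 0, 0], [0.112, 0, 0, 0]]}}

```text
t: 12.4
tcp_pos: [0.4996, 0.0966, 0.115]
tool_rot: [0.707, 0.0, -0.707, 0.0]
force: [1.0, 0.7, 0.1]
finger_gap: -0.001
```

>>> {"api": "play_rows", "payload": {"series": [[0, 0, -0.01, 0], [0, 0, -0.02, 0], [0, 0, -0.03, 0], [0, 0, -0.04, 0], [0, 0, -0.05, 0], [0, 0, -0.06, 0], [0, 0, -0.06, 0]]}}

```text
t: 13.1
tcp_pos: [0.562, 0.0964, 0.1152]
tool_rot: [0.709, 0.0, -0.706, 0.0]
force: [-0.3, 0.8, 1.1]
finger_gap: 0.006
```

Run:
```python
from h import *
st()
s=snapshot('wrist');cv2.imwrite('pics/w8.png',s['image'])
s=snapshot("side"); crop(s,265,105,445,255,4,"s8.png")
```

```text
t 13.1 tcp [562.   96.4 115.2] yaw_y -89.98 down [ 0.004 -0.    -1.   ] F [-0.3  0.8  1.1] M [ 0.016 -0.004  0.002] gap 0.006 q6 [-0.03  1.54]
```

View pics/w8.png

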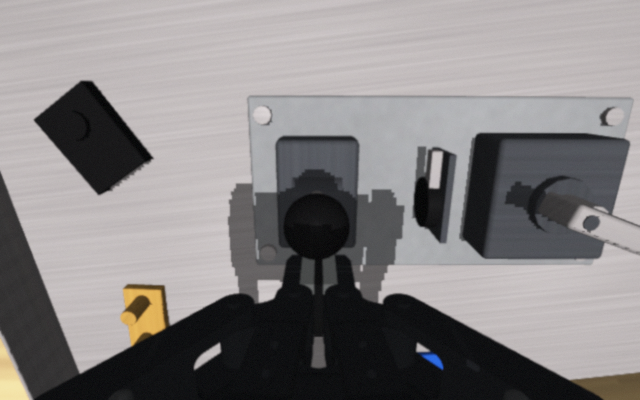

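View pics/s8.png

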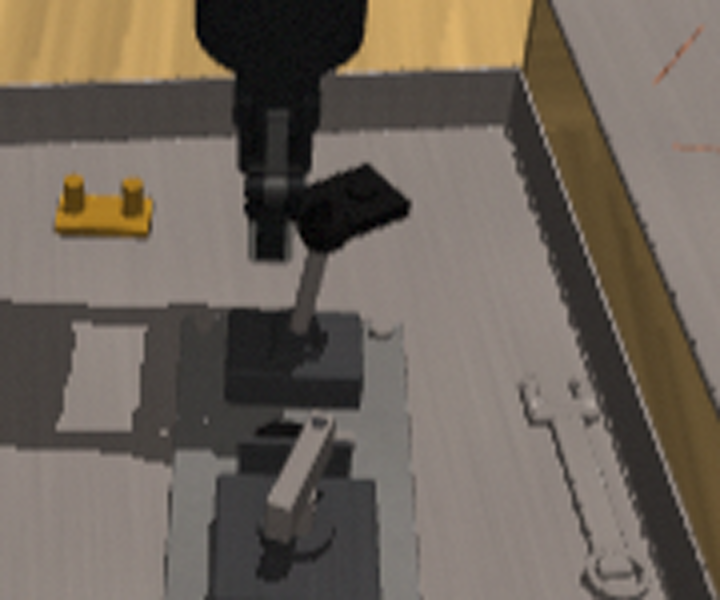

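The lever is just past upright, with the ball centred ahead of the fingers. Pushing on.

>>> {"api": "play_rows", "payload": {"series": [[0, 0, -0.006, 0], [0, 0, -0.012, 0], [0, 0, -0.018, 0], [0, 0, -0.021, 0], [0, 0, -0.021, 0]]}}

```text
t: 13.7
tcp_pos: [0.5817, 0.0965, 0.1149]
tool_rot: [0.708, 0.0, -0.706, 0.0]
force: [-0.2, 0.1, -0.1]
finger_gap: -0.002
```

Run:
```python
from h import *
st()
s=snapshot('wrist');cv2.imwrite('pics/w9.png',s['image'])
print("ball",at_d(s,(317,222)))
s=snapshot("side"); crop(s,265,105,445,255,4,"s9.png")
```

```text
t 13.7 tcp [581.7  96.5 114.9] yaw_y -89.97 down [ 0.002 -0.    -1.   ] F [-0.2  0.1 -0.1] M [ 0.049 -0.019  0.003] gap -0.002 q6 [-0.02  1.55]
ball [0.6113553  0.09578359 0.14109749]
```

View pics/s9.png

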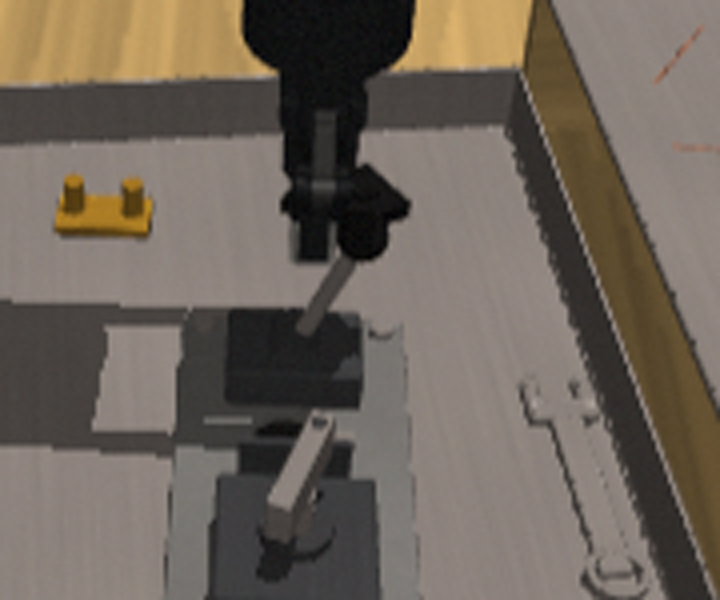

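>>> {"api": "play_rows", "payload": {"series": [[0, 0, -0.001, 0], [0, 0, -0.002, 0], [0, 0, -0.003, 0], [0, 0, -0.004, 0], [0, 0, -0.004, 0]]}}

```text
t: 14.3
tcp_pos: [0.5853, 0.0965, 0.1149]
tool_rot: [0.708, 0.0, -0.706, 0.0]
force: [-0.5, -0.3, 0.5]
finger_gap: -0.0
```

Run:
```python
from h import *
st()
s=snapshot('wrist');cv2.imwrite('pics/w10.png',s['image'])
```

```text
t 14.3 tcp [585.3  96.5 114.9] yaw_y -89.97 down [ 0.002 -0.    -1.   ] F [-0.5 -0.3  0.5] M [ 0.038  0.106 -0.032] gap -0.0 q6 [-0.02  1.55]
```

View pics/w10.png

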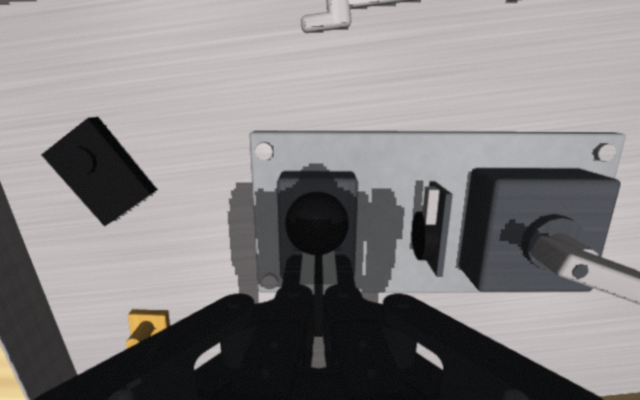

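Run:
```python
from h import *
s=snapshot('wrist')
p=at_z(s,(317,222),.125); print(p, "lever ~",.5+np.arcsin((p[0]-.577)/.08))
```

```text
[0.60875156 0.09588994 0.125     ] lever ~ 0.9081309177973482
```

>>> {"api": "play_rows", "payload": {"series": [[0, 0, -0.001, 0], [0, 0, -0.002, 0], [0, 0, -0.003, 0], [0, 0, -0.003, 0]]}}

```text
t: 14.8
tcp_pos: [0.5885, 0.0965, 0.115]
tool_rot: [0.708, 0.0, -0.706, 0.0]
force: [-1.4, -0.6, -1.2]
finger_gap: 0.003
```

Run:
```python
from h import *
st()
s=snapshot('wrist')
p=at_z(s,(317,222),.125); print(p, "lever ~",.5+np.arcsin((p[0]-.577)/.08))
```

```text
t 14.8 tcp [588.5  96.5 115. ] yaw_y -89.97 down [ 0.002 -0.    -1.   ] F [-1.4 -0.6 -1.2] M [-0.006  0.078  0.005] gap 0.003 q6 [-0.02  1.55]
[0.61197659 0.09587967 0.125     ] lever ~ 0.952491267647688
```

Lever at about 0.95. Backing away and lifting clear.

>>> {"api": "play_rows", "payload": {"series": [[0, 0, 0.02, 0], [0, 0, 0.05, 0], [0, 0, 0.08, 0], [0, 0, 0.08, 0], [-0.04, 0, 0.08, 0], [-0.08, 0, 0.08, 0], [-0.12, 0, 0.08, 0], [-0.12, 0, 0.08, 0], [-0.12, 0, 0.08, 0]]}}

```text
t: 15.75
tcp_pos: [0.5099, 0.0965, 0.2363]
tool_rot: [0.71, 0.0, -0.705, 0.0]
force: [-0.9, 0.2, -0.3]
finger_gap: 0.001
```

Run:
```python
from h import *
st()
s=snapshot('wrist'); cv2.imwrite('pics/w11.png',s['image']); crop(s,410,30,570,130,5,"w11c.png")
s=snapshot("side"); cv2.imwrite('pics/s11.png',s['image'])
```

```text
t 15.75 tcp [509.9  96.5 236.3] yaw_y -89.97 down [ 0.007 -0.    -1.   ] F [-0.9  0.2 -0.3] M [0.008 0.008 0.003] gap 0.001 q6 [-0.03  1.54]
```

View pics/w11.png

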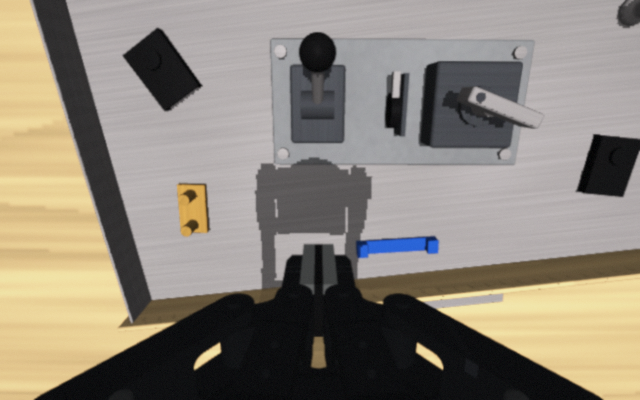

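View pics/s11.png

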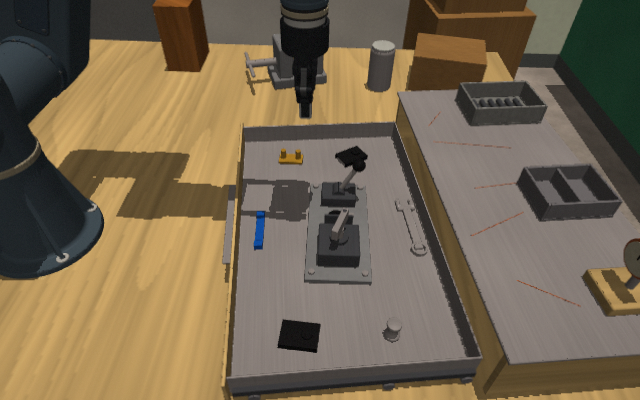

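View pics/w11c.png

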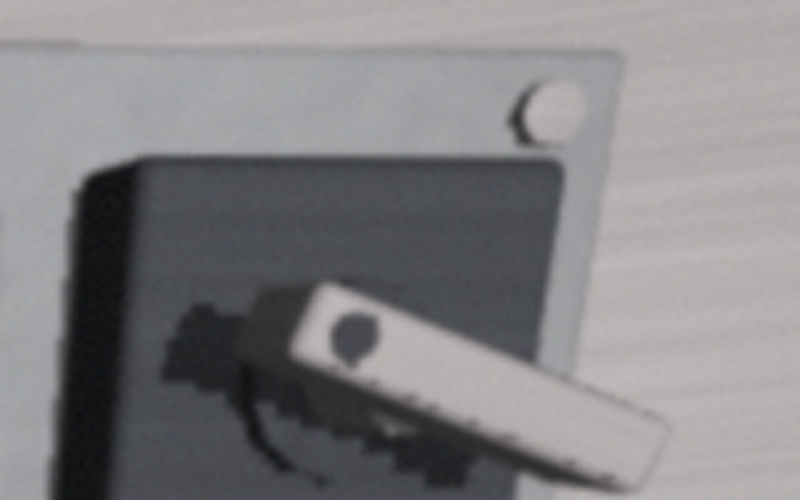

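Run:
```python
from h import *
s=snapshot('wrist'); f=lambda u,v:(410+(u+.5)/5-.5,30+(v+.5)/5-.5)
P=np.array([at_z(s,f(*c),.12) for c in [(325,282),(292,360),(632,492),(672,418)]])
d=P[0]+P[1]-P[2]-P[3]; print("bar yaw",np.degrees(np.arctan2(d[1],d[0])),P.mean(0))
p=at_z(s,(317,52),.125); print(p,"lever",.5+np.arcsin(min(1,(p[0]-.577)/.08)))
manip.sign_off()
```

```text
bar yaw 70.72028455059164 [ 0.57332306 -0.04203959  0.12      ]
[0.60994392 0.09618401 0.125     ] lever 0.9244273403636273
the job is handed in; nothing more can be done
```

I set the screw, swung the locking lever over and handed the job in at about 16 s. There is no verdict from the system, so what follows rests on my own readings.

- **Bottoming:** I turned the screw clockwise by its bar until the twist moment rose from 0.05 to about 0.47 N m, which is within the snug range. First touch works out at a tool yaw of about -109.4°, roughly 65° clockwise of where the screw started.
- **Backing off:** I then turned it back to a tool yaw of -19.3°, about 90° from first touch. The target bar yaw was 70.6°. The wrist camera read 69.8° after release and 70.7° at the end.
- **Lever:** I pushed the ball over with the closed fingers, and side forces stayed under 2 N. The camera put the lever at about 0.92 to 0.95, against the 0.8 needed. I stopped short of its end stop.
- **At hand-in:** The gripper was clear at z = 0.236 m, touching nothing. The loose parts looked unmoved in the final side and wrist views; I did not measure them.

**Disagreements:** My first pose fit from the two fixed cameras put the block about 8 mm too low. I used the depth and wrist-camera height instead, with the bar's top at 0.120 m. The wrist views also put the bar centre 2 to 3 mm off in x where the gripper had held it.

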